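# Hang the missing shelf arm in the twin-slot bench riser and lay the bottle tray on it

### The job

The bench riser has lost one of its two shelf arms. Press the hook tabs of the loose grey arm into the slots of the bare upright at the height of its red spring button, level with the other arm, and push it down until the tabs are fully home and the button has sprung out through the hole in the arm's back; feel your way and do not force it, because the sheet metal bends. Then lay the blue tray gently across both arms, lengthwise from arm to arm and between their upturned ends and the uprights, and leave everything else on the bench where it is.

Things in the scene. Friction and masses are not known exactly. Their poses are not given: they have to be found in the camera images.
- riser: Fixed two-post bench riser: aluminium foot rail 64 x 300 x 12 mm, an upright at y = +95 and y = -95 mm, a tie bar behind them. Origin on the bench midway between the uprights, in the plane of their front faces (nominal); x points backward, y left along the rail, z up. The tray goes over x = -62 mm, y = 0.
- hung_upright: The upright (left or right) that already carries an arm like the loose one, fully seated. Origin on the bench under its front face; axes as the riser's. The arm's flat top is 130 mm above the bench and runs from the face (x = 0) to x = -130 mm, where an upturned lip 4 mm thick rises 8 mm.
- bare_upright: Foot of the upright without arm: white, 44 mm wide, 153 mm high, 4 mm plate, hollow behind. Origin on the bench under the nominal front face; axes as the riser's. Two columns of slots at y = +10 and -10 mm, each 7.5 wide, 24 mm high, bottoms at z = 38, 78, 118 mm; the arm belongs in the rows at 78 and 118.
- seat (a point): Where shelf_arm_grip is, nominally, when the arm is seated: x = -43, y = 0, z = 118 mm from bare_upright; axes as the riser's. The upright stands in its foot with play: it keeps still during the work, but its slots and face, and so the true seat, are up to 3 mm off in x, 4.5 in y and 3.5 in z, which no reading tells: feel for it.
- catch (a joint): Red spring button in the front face of the bare upright, 10 mm across, at y = 0, z = 98 mm. 0 = fully out (stands 4 mm out of the face), 0.004 = pressed flush. Pushes out with about 3 N when out and 6 N when flush. A push of 10 to 15 N is enough to press the arm flat and to seat it; the sheet metal bends at 55 N.
- shelf_arm_grip (a point): Loose grey shelf arm: folded channel 130 mm long (x), 24 wide (y), 66 high, 0.2 kg, standing on its underside. Point: mid-width, 54 mm above the underside, 12 below the flat top; grip here across the 24 mm. +x points to the hooked back end; the flat back face is 43 mm to +x. The front end has a lip 8 mm above the top.
- hooks (a point): Middle of the arm's four hook tabs, on its back face, 44 mm up. Tabs at y = +10 and -10 mm, 4.5 mm thick, rounded noses, reaching 11.5 mm behind the face. Necks 8 mm high, undersides 14 and 54 mm above the arm's underside; 5.5 mm behind the face a lip hangs 7 mm below each neck, so a tab is 15 mm high in all.
- shelf_arm: The loose arm, origin on its underside at mid-length. Held 11.5 mm above the seat its tabs enter the slots with 4.5 mm to spare above and below, 1.5 mm each side. Its back must be pressed against the face, pushing in the button, before it can slide down; then the button springs into a hole 34 mm up (14 wide, 13 high).
- tray_mid (a point): Blue bottle tray, open on top, 66 mm (x) by 250 mm (y) by 18 mm high, walls 5 mm, 0.18 kg, lying flat on the bench. The point is its centre, 9 mm above its underside; about 139 mm above the bench when it lies on the arms.
- tray: The same blue tray, origin under its centre, 9 mm below tray_mid.
- timer: white bench timer with a small display, 72 x 62 x 18 mm; bystander, origin under its centre.
- petri: clear petri dish lying flat, 92 mm across, 15 mm high; bystander, origin under its centre.
- dropper_1: small white bottle with green cap, 30 mm across, 62 mm high; bystander, origin under its centre.
- amber_bottle: brown bottle with white cap, 44 mm across, 85 mm high; bystander, origin under its centre.

How it is judged (in metres and radians):
On the way, in this order (a step that is already met when the one before it is completed fails the run):
1. the loose arm hangs fully home in the bare upright, level with the other, the red button out through its hole (x of shelf_arm_grip in the frame of bare_upright between -0.0525 and -0.037 m and y of shelf_arm_grip in the frame of bare_upright between -0.0075 and 0.0075 m and z of shelf_arm_grip in the frame of bare_upright between 0.112 and 0.1235 m and value of joint catch below 0.0012 m and angle between shelf_arm_grip's own z axis and vertical below 0.07 rad and angle between the x axis of shelf_arm_grip and the x axis of bare_upright, either way round below 0.08 rad), for 0.2 s.
2. the tray lies level across both arms (x of tray_mid in the frame of riser between -0.095 and -0.03 m and y of tray_mid in the frame of riser between -0.022 and 0.022 m and z of tray_mid in the frame of riser between 0.133 and 0.145 m and angle between tray_mid's own z axis and vertical below 0.06 rad and angle between the x axis of tray_mid and the x axis of riser, either way round below 0.12 rad), for 0.2 s.
At the end, for the whole second after the job is handed in: Arm seated in the bare upright (within 10 mm fore and aft, 7.5 mm sideways, 6 mm in height, 0.07 rad of upright, 0.08 rad of square), red button out to 1.2 mm; tray at rest on both arms, inside their upturned ends, centred along the riser to 22 mm, level to 0.06 rad, square to 0.12 rad (all of step 1 and all of step 2 and linear speed of each of tray, shelf_arm below 0.01 m/s); the robot touches nothing.
It fails at once if the arm is forced against the upright with more than 55 N (contact force between shelf_arm and bare_upright above 55 N).
It fails at once if the tray is slammed onto an arm with more than 30 N (contact force between tray and shelf_arm above 30 N or contact force between tray and hung_upright above 30 N).
It fails at once if a bystander is moved by more than 30 mm (distance of any of timer, petri, dropper_1, amber_bottle from where it was at the start of the episode above 0.03 m).
It also fails if it takes over 72 s, if anything falls off the work surface, if the arm or the gripper's body presses on something with over 40 N, if the wrist force passes 120 N, or if a joint passes its speed limit or range.

### The arm

A 6-joint arm with a two-finger parallel gripper is mounted at the origin on a cart in front of the work surface, level with it; the furniture and walls round the work are solid. World frame = base frame: x ahead of the robot, y to its left, z up, the work surface at z = 0. Lengths are in mm, angles in rad, forces in N, time in s.
With the tool pointing down it reaches from about 400 to 925 mm from the base axis. Payload 12.5 kg.
Tool frame: the origin (TCP) lies midway between the tips of the shut fingers; the grasp point (between the pads) lies 19 mm behind it (env.tcp_to_grasp is the distance from the TCP to the grasp point, in mm); z points along the fingers, y is the line along which they close (so a half turn about z gives the same grasp; the last joint's range is limited). The gripper opens to 95 mm and grips with 3 to 60 N. Pads are 20 mm wide; open, the fingers measure 119 mm over their backs; the gripper's body (75 mm by 180 mm) begins 59 mm behind the grasp point.
Start: joints at [-1.266, 0.491, 1.559, -0, 1.092, -0.106], TCP at [249.613, -573.01, 214.661] pointing down, gripper open.
Joint ranges: [-3.1, 3.1], [-0.84, 2.19], [0.05, 2.79], [-1.13, 4.28], [0.06, 2.93], [-2.69, 2.69]. Speed limits (rad/s): [2.22, 2.22, 2.79, 3.14, 3.14, 3.14].

### API

Orientations are given as [roll, pitch, yaw] about the fixed x, y, z axes, in that order (R = Rz(yaw) Ry(pitch) Rx(roll)).
In Python, from cell import env gives the robot as it stands. The module is installed in compiled form; this text tells all that it offers.
- The arm moves only by the tool step_arm, never from a script. Its argument "plan" is a list that holds one entry, the list of rows, each a list of 5 numbers: the shift along the tool's x, y, z in mm, then the turn about the tool's z in degrees, then the opening, from -1 (shut) to 1 (fully open). A call has 1 to 8 rows; each row is the pose to reach, as a shift and turn from the pose commanded when the call began, along the tool's axes at that moment; what a row does not reach only later rows make up. A row lasts 1/12 s, in which the tool goes at most 41.7 mm and 7.16 degrees, less where a joint would pass 70% of its speed; a pose out of reach is approached as far as the arm can. A call with a gripper value outside its range is refused whole. The fingers move at their own pace and stop on an object; the grip force is fixed at half the most. Time passes only in rows, so rows that repeat a pose let the fingers close. It gives the time, the measured TCP pose, the force, the opening and the grip force at its end, in the units of the state.
- env.state(): the state, without advancing time (a new reading comes with each control period).
- env.read_camera(name): name is "scene" or "side" or "wrist"; returns the picture (400x640x3 uint8, blue, green, red); there is no depth.
- env.get_calibration(name): a dict with "K" (3x3 intrinsics, pixels), "extrinsics" (4x4, takes a point from world to camera coordinates). Camera axes: x right, y up, looking along -z (the intrinsics and any distortion apply to the point x, -y, -z); pixel columns grow to the right and rows downward; lengths in mm; the calibration is good to about 2 mm. A picture is of the moment at which its call begins: read the wrist's pose just before it. get_calibration takes no time and is no camera call; for the wrist camera it gives the pose at the moment of the call.
- env.job_done(): hands the job in; it is judged then, once.
The state is a dict: "t": time; "joints": joint angles; "qvel": joint speeds; "tau": joint torques, N m; "eef_pos": TCP position; "tcp_rot": TCP orientation; "ft_force": force on the tool from outside, world axes, zero at the start; "moment": the same for the moment, N m; "opening": opening from 0.0 (shut) to 1.0 (fully open); "grip_force": force on a finger pad.
Only numpy, scipy, OpenCV 4.12 (cv2) and the standard library are available. Lean on these libraries where they do the work, as an engineer would, in place of code of your own. Each camera call takes 0.05 s, during which the arm holds its last target. There are 200 camera calls.

## Working session

There is one attempt and no reset: what is moved stays moved. The work goes in short steps, Python scripts to look and compute and a tool call to move; the robot and the scene stay as the last step left them, time stands still between calls to the robot, and variables do not carry over. Pictures are saved under pics/ and viewed, at most 10 in all, crops included, and the job is handed in when it is done.

Besides the shell and the picture viewer there is one more tool, called by a JSON object that holds its "op" and its "data", one argument or row to a line. step_arm: Moves the arm, as the interface text tells. Its arguments: {"type":"object","properties":{"plan":{"type":"array"}},"required":["plan"]}

```bash
mkdir -p pics; python3 - <<'E'
from cell import env
import cv2,numpy as np
np.set_printoptions(precision=3,suppress=True)
s=env.state();print(s['t'],s['eef_pos'],s['tcp_rot'],s['opening'],env.tcp_to_grasp)
for n in("scene","side"):
    cv2.imwrite(f"pics/{n}0.png",env.read_camera(n));c=env.get_calibration(n);print(n,c)
E
```

```text
0.0 [ 249.557 -572.744  214.059] [-3.14  -0.     0.411] 0.9999284497851756 18.8
scene {'K': array([[509.636,   0.   , 315.967],
       [  0.   , 509.636, 207.434],
       [  0.   ,   0.   ,   1.   ]]), 'extrinsics': array([[   -0.879,    -0.477,     0.018,   493.032],
       [    0.294,    -0.513,     0.806,  -233.549],
       [   -0.375,     0.714,     0.591, -1255.232],
       [    0.   ,     0.   ,     0.   ,     1.   ]])}
side {'K': array([[396.522,   0.   , 323.103],
       [  0.   , 396.522, 198.414],
       [  0.   ,   0.   ,   1.   ]]), 'extrinsics': array([[   -0.988,    -0.151,     0.022,   565.625],
       [    0.093,    -0.484,     0.87 ,  -144.074],
       [   -0.121,     0.862,     0.493, -1056.089],
       [    0.   ,     0.   ,     0.   ,     1.   ]])}
```

View pics/scene0.png

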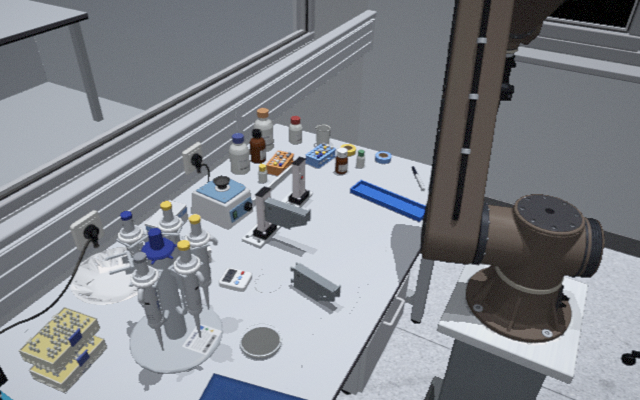

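View pics/side0.png

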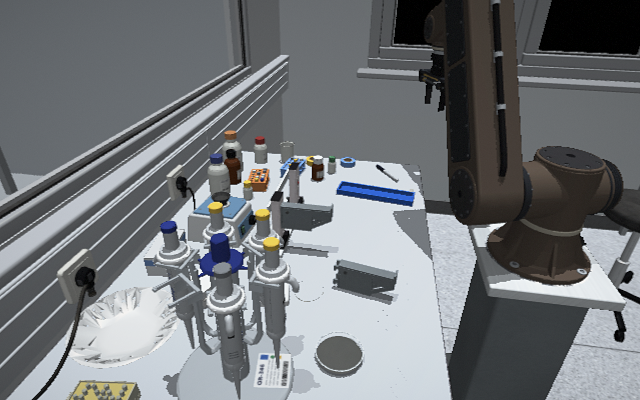

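The scene shows the riser: the near (left) upright at about (263,215) carries an arm, and the bare one is at (298,180). The loose arm is at (315,283), the tray at (390,200), the timer at (235,280) and the petri dish at (260,342). The side view shows the same layout. I'll enlarge crops of both.

```bash
cat > h.py <<'E'
import cv2,numpy as np
from scipy.optimize import least_squares
from cell import env
np.set_printoptions(precision=2,suppress=True)
C={n:env.get_calibration(n) for n in("scene","side")}
def proj(c,P):
    p=np.atleast_2d(P)@c['extrinsics'][:3,:3].T+c['extrinsics'][:3,3]
    u=p*[1,-1,-1]; u=u@c['K'].T; return u[:,:2]/u[:,2:]
def onz(c,uv,z):
    R=c['extrinsics'][:3,:3];t=c['extrinsics'][:3,3];o=-R.T@t
    d=np.linalg.solve(c['K'],[*uv,1])*[1,-1,-1]@R
    return o+d*(z-o[2])/d[2]
def tri(obs):
    return least_squares(lambda P:np.concatenate([(proj(c,P)-uv).ravel() for c,uv in obs]),[600,0,50])
def crop(im,x,y,w,h,f,name): cv2.imwrite(name,cv2.resize(im[y:y+h,x:x+w],None,fx=f,fy=f,interpolation=cv2.INTER_CUBIC))
E
python3 -c "
from h import *
crop(cv2.imread('pics/scene0.png'),235,145,200,160,4-.25,'pics/scene0c.png')
crop(cv2.imread('pics/side0.png'),255,150,180,155,3.8,'pics/side0c.png')"
```

```text
(no output)
```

View pics/scene0c.png

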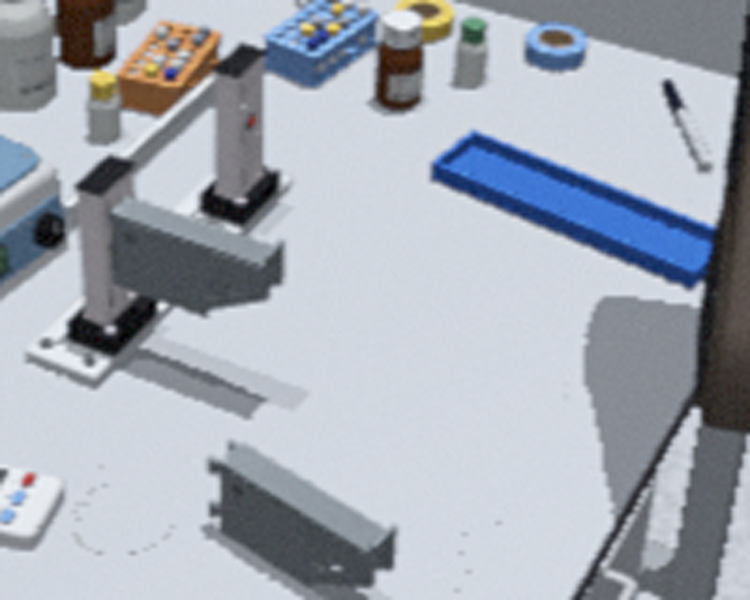

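View pics/side0c.png

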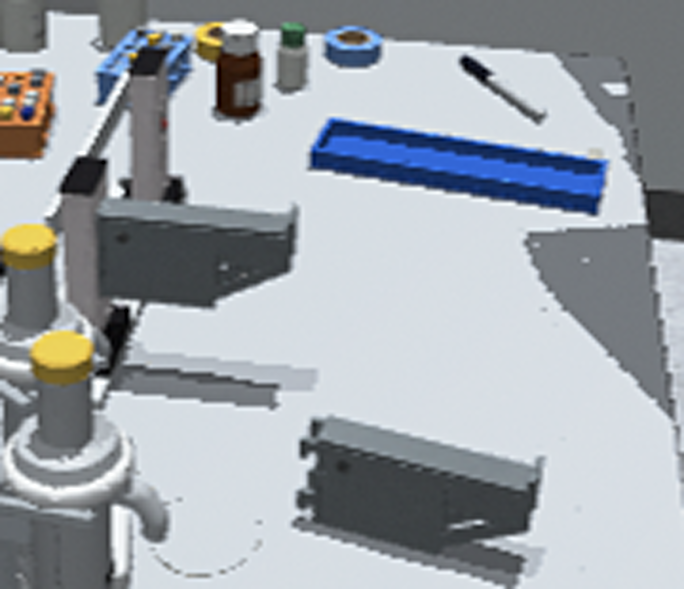

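```bash
cat > m.py <<'E'
from h import *
sc=lambda x,y:np.array([(x+.5)/3.75-.5+235,(y+.5)/3.75-.5+145])
sd=lambda x,y:np.array([(x+.5)/3.8-.5+255,(y+.5)/3.8-.5+150])
P={'button z98':((251,121),(163,126)),
'R cap front-left 153':((240,76),(158,77)),
'R cap front-right':((265,55),(168,53)),
'L cap front-left':((106,196),(97,192)),
'L cap front-right':((133,165),(106,160)),
'hung back top left 130':((113,205),(100,206)),
'hung lip near top 138':((278,247),(295,206)),
'loose back top near 66':((223,458),(312,427)),
'loose back top far':((233,443),(329,416)),
'loose back bottom near':((222,533),(308,517)),
'loose lip near top 74':((378,540),(535,474)),
'loose lip far top 74':((394,528),(543,458)),
'tray far-back top 18':((474,132),(334,119)),
'tray near-back top':((433,170),(312,153)),
'tray near-front top':((692,277),(602,200)),
'tray far-front':((722,232),(608,158)),
}
for k,(a,b) in P.items():
    r=tri([(C['scene'],sc(*a)),(C['side'],sd(*b))]);print(k,r.x,'res',r.fun)
E
python3 m.py
python3 -c "
from h import *
print({n:-c['extrinsics'][:3,:3].T@c['extrinsics'][:3,3] for n,c in C.items()})
w=env.get_calibration('wrist');print(w)"
```

```text
button z98 [ 667.84 -103.92   91.35] res [ 0.13  0.45 -0.2  -0.42]
R cap front-left 153 [667.74 -86.74 142.1 ] res [ 0.18  0.57 -0.26 -0.53]
R cap front-right [ 666.96 -123.82  143.91] res [ 0.01  0.03 -0.02 -0.03]
L cap front-left [666.07 105.15 147.88] res [-0.02 -0.06  0.02  0.05]
L cap front-right [670.16  63.74 148.67] res [-0.03 -0.12  0.05  0.11]
hung back top left 130 [667.5   94.78 132.15] res [ 0.07  0.28 -0.11 -0.24]
hung lip near top 138 [539.01  85.17 138.73] res [-0.1  -0.5   0.18  0.45]
loose back top near 66 [509.17 211.54  59.53] res [-0.08 -1.06  0.29  0.93]
loose back top far [500.17 213.29  73.85] res [ 0.02  0.29 -0.08 -0.25]
loose back bottom near [508.98 213.95  -8.57] res [-0.02 -0.73  0.17  0.64]
loose lip near top 74 [378.87 243.85  72.73] res [ 0.    0.14 -0.03 -0.13]
loose lip far top 74 [374.36 230.83  74.19] res [ 0.    0.08 -0.02 -0.07]
tray far-back top 18 [ 549.1  -284.48   18.28] res [ 0.06  0.23 -0.1  -0.23]
tray near-back top [ 560.96 -226.83   10.67] res [-0.07 -0.32  0.13  0.31]
tray near-front top [ 315.67 -181.18   18.06] res [ 0.03  0.24 -0.09 -0.24]
tray far-front [ 310.22 -232.02   31.13] res [ 0.05  0.29 -0.11 -0.3 ]
{'scene': array([  30.93, 1011.37,  921.63]), 'side': array([445.07, 925.7 , 633.25])}
{'K': array([[286.68,   0.  , 321.4 ],
       [  0.  , 286.68, 194.07],
       [  0.  ,   0.  ,   1.  ]]), 'extrinsics': array([[   0.4 ,   -0.92,   -0.  , -624.66],
       [   0.89,    0.39,   -0.26,   29.9 ],
       [   0.23,    0.1 ,    0.97, -390.26],
       [   0.  ,    0.  ,    0.  ,    1.  ]])}
```

```bash
cat >> h.py <<'E'
from scipy.spatial.transform import Rotation as Ro
def goto(x,y,z,yaw):
    s=env.state();R=Ro.from_euler('xyz',s['tcp_rot']);d=R.inv().apply(np.array([x,y,z])-s['eef_pos'])
    t=-np.degrees((yaw-s['tcp_rot'][2]+np.pi)%(2*np.pi)-np.pi)
    print('t',round(s['t'],2),'delta',d,'turn',round(t,2),'rows',np.linalg.norm(d)/41.7,abs(t)/7.16)
E
python3 -c "
from h import *
goto(500,-170,300,0)"
```

```text
t 0.1 delta [ 390.48 -269.34  -85.58] turn 23.54 rows 11.559175230171588 3.2878041691920696
```

{"op": "step_arm", "data": {
  "plan": [
    [[390,-269,-86,23.5,1],[390,-269,-86,23.5,1],[390,-269,-86,23.5,1],[390,-269,-86,23.5,1],[390,-269,-86,23.5,1],[390,-269,-86,23.5,1],[390,-269,-86,23.5,1],[390,-269,-86,23.5,1]]
  ]
}}

```text
t: 0.77
eef_pos: [423.0, -293.0, 274.4]
tcp_rot: [-3.141, 0.0, 0.0]
ft_force: [1.1, -0.5, 0.7]
opening: 1.0
grip_force: 0.0
```

```bash
python3 -c "
from h import *
goto(500,-170,300,0)"
```

```text
t 0.77 delta [  77.   -122.97  -25.64] turn 0.02 rows 3.5331871027688386 0.0031794463795085143
```

{"op": "step_arm", "data": {
  "plan": [
    [[77,-123,-25,0,1],[77,-123,-25,0,1],[77,-123,-25,0,1],[77,-123,-25,0,1],[77,-123,-25,0,1],[77,-123,-25,0,1]]
  ]
}}

```text
t: 1.27
eef_pos: [499.7, -170.9, 298.9]
tcp_rot: [3.141, 0.0, 0.003]
ft_force: [0.1, -0.2, -1.2]
opening: 1.0
grip_force: 0.0
```

```bash
python3 -c "
from h import *
c=env.get_calibration('wrist');im=env.read_camera('wrist');np.save('wA.npy',c);cv2.imwrite('pics/wA.png',im)
cv2.imwrite('pics/wAb.png',cv2.resize(im,None,fx=1.25,fy=1.25,interpolation=cv2.INTER_CUBIC))
goto(445,130,300,0)"
```

```text
t 1.32 delta [ -53.71 -301.89   -1.24] turn 0.1 rows 7.3532366286497854 0.013430145895156424
```

View pics/wAb.png

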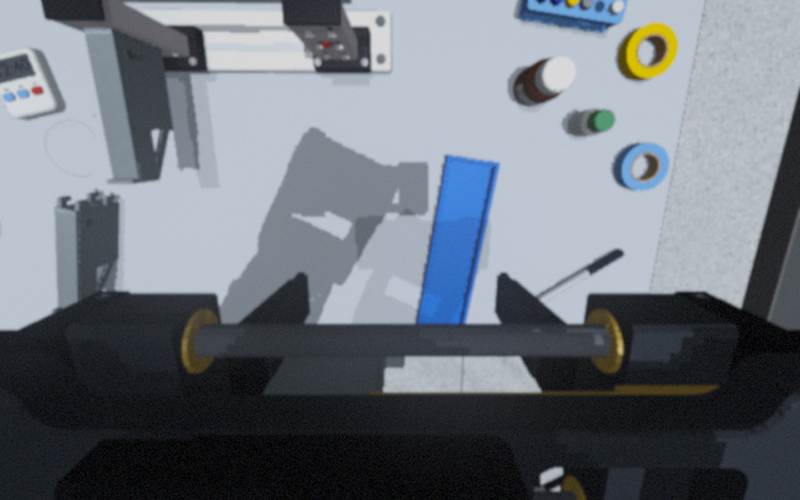

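The wrist view shows the rail edge almost level at row 72 with its right corners at (391,73) and (391,11). The tray's back edge runs (446,155)–(498,163), and its left edge goes down to (417,325). The loose arm is at (57–120,195–300).

```bash
python3 -c "
from h import *
c=np.load('wA.npy',allow_pickle=True).item()
for n,u,z in [('rail FR',(391,73),12),('rail BR',(391,11),12),('rail front left',(205,71),12),('tray back L',(446,155),18),('tray back R',(498,163),18),('tray left low',(417,325),18),('hung lip L top',(110,182),138),('hung lip R',(158,180),138),('hungback L',(85,28),130),('button',(325,44),98),('armtop L back',(57,208),66),('amber cap',(556,75),85),('dropper',(600,121),62),('armL low',(57,305),66)]:
  print(n,onz(c,(np.array(u)+.5)/1.25-.5,z))
"
```

```text
rail FR [ 655.7  -158.05   12.  ]
rail BR [ 719.93 -158.32   12.  ]
rail front left [657.06  59.71  12.  ]
tray back L [ 562.64 -225.1    18.  ]
tray back R [ 553.31 -289.39   18.  ]
tray left low [ 333.62 -192.92   18.  ]
hung lip L top [539.69  95.72 138.  ]
hung lip R [541.65  51.53 138.  ]
hungback L [667.75  96.96 130.  ]
button [664.38 -98.93  98.  ]
armtop L back [503.53 219.76  66.  ]
amber cap [ 640.9  -322.92   85.  ]
dropper [ 599.63 -384.65   62.  ]
armL low [384.18 248.63  66.  ]
```

{"op": "step_arm", "data": {
  "plan": [
    [[-54,-302,0,0,1],[-54,-302,0,0,1],[-54,-302,0,0,1],[-54,-302,0,0,1],[-54,-302,0,0,1],[-54,-302,0,0,1],[-54,-302,0,0,1],[-54,-302,0,0,1]]
  ]
}}

```text
t: 1.98
eef_pos: [444.0, 132.4, 298.9]
tcp_rot: [-3.141, 0.0, 0.001]
ft_force: [0.3, -0.1, 0.6]
opening: 1.001
grip_force: 0.0
```

```bash
python3 -c "
from h import *
c=env.get_calibration('wrist');im=env.read_camera('wrist');np.save('wB.npy',c);cv2.imwrite('pics/wB.png',im);print(env.state()['eef_pos'])
cv2.imwrite('pics/wBb.png',cv2.resize(im[:300],None,fx=1.25,fy=1.25,interpolation=cv2.INTER_CUBIC))"
```

```text
[444.1  132.78 298.88]
```

View pics/wBb.png

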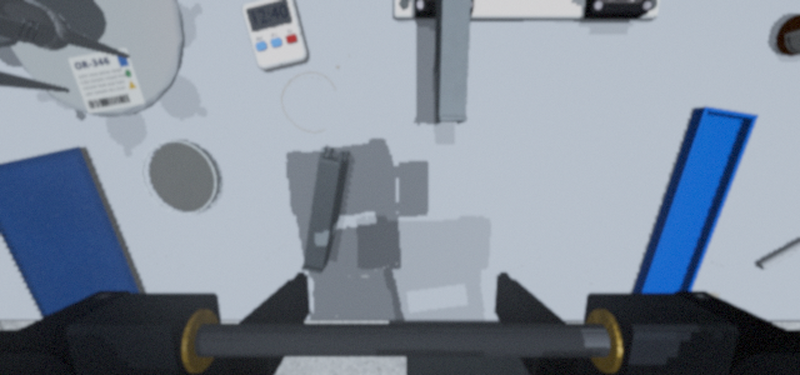

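The loose arm lies in shade, with its back end at about (335,152) and its lip at (315,270). The rail's front corners are at (395,17) and (657,17). I'll brighten and enlarge the arm.

```bash
python3 -c "
from h import *
c=np.load('wB.npy',allow_pickle=True).item()
for n,u,z in [('rail FL',(394,18),12),('rail FR',(658,17),12),('hung lip L',(437,122),138),('hung lip R',(465,122),138),('hungL',(437,40),130),('hungR',(468,40),130),('tray backL',(700,107),18),('tray backR',(756,117),18),('petri',(183,176),15),('timer',(275,35),18)]:
  print(n,onz(c,(np.array(u)+.5)/1.25-.5,z))
im=cv2.imread('pics/wB.png');im=np.clip(im*1.8,0,255).astype(np.uint8)
crop(im,230,110,80,112,5.3,'pics/wBc.png')"
```

```text
rail FL [657.22 141.24  12.  ]
rail FR [ 658.59 -157.31   12.  ]
hung lip L [537.09 101.33 138.  ]
hung lip R [537.13  76.76 138.  ]
hungL [603.93 102.33 130.  ]
hungR [603.97  75.94 130.  ]
tray backL [ 562.35 -220.58   18.  ]
tray backR [ 551.24 -289.67   18.  ]
petri [480.82 405.55  15.  ]
timer [638.16 275.55  18.  ]
```

View pics/wBc.png

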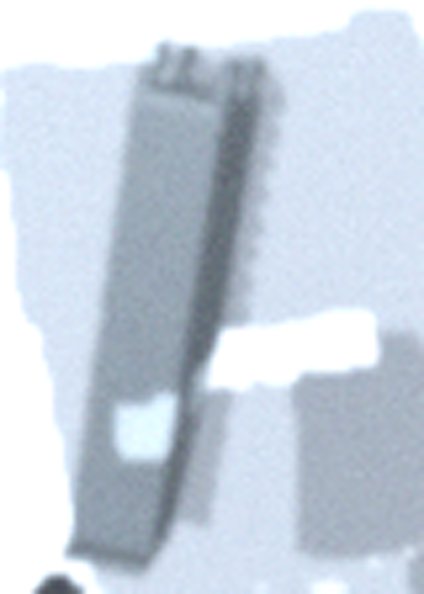

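Enlarged, the arm's top has back corners at (137,92) and (215,103) and lip corners at (68,550) and (148,568). The tabs point up and to the right.

```bash
python3 -c "
from h import *
c=np.load('wB.npy',allow_pickle=True).item()
q=[]
for n,u,z in [('bL',(137,92),66),('bR',(215,103),66),('fL',(68,550),74),('fR',(148,566),74)]:
  p=onz(c,(np.array(u)+.5)/5.3-.5+[230,110],z);q.append(p);print(n,p)
b=(q[0]+q[1])/2;f=(q[2]+q[3])/2;d=(b-f)[:2];yaw=np.arctan2(d[1],d[0]);print(b,f,np.linalg.norm(d),yaw)
m=((b+f)/2)[:2]+22*d/np.linalg.norm(d)
g=(f[:2]+87*d/np.linalg.norm(d)+b[:2]-43*d/np.linalg.norm(d))/2;print(g)
goto(*g,110,yaw)
"
```

```text
bL [503.42 222.45  66.  ]
bR [500.67 202.42  66.  ]
fL [381.45 246.58  74.  ]
fR [376.85 224.93  74.  ]
[502.05 212.44  66.  ] [379.15 235.76  74.  ] 125.08744818542759 -0.18752566967616918
[462.21 219.99]
t 2.03 delta [ 18.38 -87.07 188.92] turn 10.85 rows 5.0080073078917415 1.515473002358747
```

{"op": "step_arm", "data": {
  "plan": [
    [[18,-87,80,11,1],[18,-87,160,11,1],[18,-87,160,11,1],[18,-87,200,11,1],[18,-87,240,11,1],[18,-87,264,11,1],[18,-87,264,11,1],[18,-87,264,11,0]]
  ]
}}

```text
t: 2.7
eef_pos: [460.8, 214.9, 29.0]
tcp_rot: [3.136, 0.009, -0.193]
ft_force: [0.2, -0.4, -0.6]
opening: 0.968
grip_force: 0.0
```

```bash
python3 -c "
from h import *
im=env.read_camera('scene');crop(im,250,190,150,120,4,'pics/s2.png');goto(462.2,220,35,-.19)"
```

```text
t 2.75 delta [-0.65 -4.66 -2.65] turn -0.16 rows 0.12964426886386185 0.022073977112511446
```

View pics/s2.png

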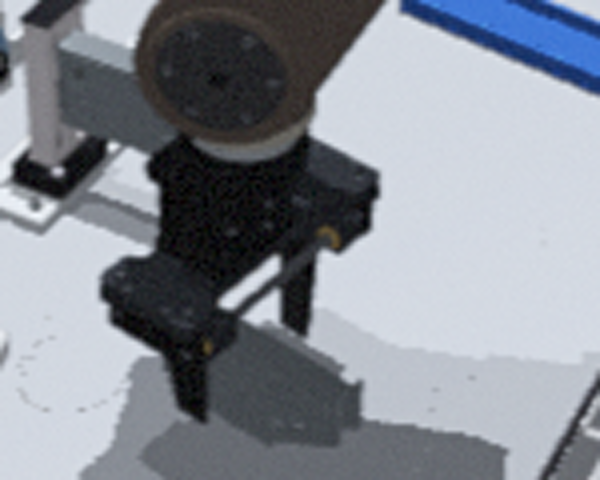

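The gripper straddles the arm correctly. I'll close it now.

{"op": "step_arm", "data": {
  "plan": [
    [[0,0,0,0,1],[0,0,0,0,1],[0,0,0,0,-0.2],[0,0,0,0,-0.4],[0,0,0,0,-0.6],[0,0,0,0,-1],[0,0,0,0,-1],[0,0,0,0,-1]]
  ]
}}

```text
t: 3.42
eef_pos: [463.2, 217.2, 35.3]
tcp_rot: [-3.142, -0.0, -0.191]
ft_force: [-0.2, 0.0, 1.0]
opening: 0.633
grip_force: 0.0
```

{"op": "step_arm", "data": {
  "plan": [
    [[0,0,0,0,-1],[0,0,0,0,-1],[0,0,0,0,-1]]
  ]
}}

```text
t: 3.67
eef_pos: [463.1, 217.1, 35.0]
tcp_rot: [3.141, 0.0, -0.191]
ft_force: [-0.3, 0.1, 0.4]
opening: 0.424
grip_force: 0.0
```

{"op": "step_arm", "data": {
  "plan": [
    [[0,0,0,0,-1],[0,0,0,0,-1],[0,0,0,0,-1],[0,0,0,0,-1],[0,0,0,0,-1],[0,0,0,0,-1],[0,0,0,0,-1],[0,0,0,0,-1]]
  ]
}}

```text
t: 4.33
eef_pos: [463.3, 217.1, 35.1]
tcp_rot: [-3.142, -0.0, -0.191]
ft_force: [0.8, 1.0, 0.4]
opening: 0.253
grip_force: 30.0
```

{"op": "step_arm", "data": {
  "plan": [
    [[0,0,-40,0,-1],[0,0,-80,0,-1],[0,0,-120,0,-1],[0,0,-160,0,-1],[0,0,-165,0,-1],[0,0,-165,0,-1],[0,0,-165,0,-1]]
  ]
}}

```text
t: 4.92
eef_pos: [462.5, 216.9, 199.2]
tcp_rot: [3.141, 0.001, -0.191]
ft_force: [0.6, -0.4, -2.0]
opening: 0.253
grip_force: 30.0
```

```bash
python3 -c "
from h import *
goto(520,-103,215,0)"
```

```text
t 4.92 delta [117.23 303.13 -15.75] turn -10.96 rows 7.803156384702064 1.531074487038866
```

{"op": "step_arm", "data": {
  "plan": [
    [[117,303,-16,-11,-1],[117,303,-16,-11,-1],[117,303,-16,-11,-1],[117,303,-16,-11,-1],[117,303,-16,-11,-1],[117,303,-16,-11,-1],[117,303,-16,-11,-1],[117,303,-16,-11,-1]]
  ]
}}

```text
t: 5.58
eef_pos: [519.6, -104.8, 213.6]
tcp_rot: [-3.14, 0.004, 0.0]
ft_force: [0.9, 0.4, -1.6]
opening: 0.247
grip_force: 30.0
```

{"op": "step_arm", "data": {
  "plan": [
    [[0,0,0,0,-1],[0,0,0,0,-1],[0,0,0,0,-1]]
  ]
}}

```text
t: 5.83
eef_pos: [519.5, -102.4, 214.0]
tcp_rot: [-3.14, 0.004, -0.0]
ft_force: [-1.2, -0.1, -1.8]
opening: 0.247
grip_force: 30.0
```

```bash
python3 -c "
from h import *
print(env.state()['ft_force'],env.state()['moment'])
goto(520,-103,110.5,0)
a=env.read_camera('scene');b=env.read_camera('side');cv2.imwrite('pics/s3.png',a);cv2.imwrite('pics/d3.png',b)
A=cv2.resize(a[130:240,250:360],None,fx=3.6,fy=5,interpolation=cv2.INTER_CUBIC);B=cv2.resize(b[140:250,265:375],None,fx=3.6,fy=5,interpolation=cv2.INTER_CUBIC)
cv2.imwrite('pics/x3.png',np.hstack([A,B]))
"
```

```text
[-1.15 -0.1  -1.83] [ 0.07 -0.02  0.03]
t 5.83 delta [  0.84   0.77 103.51] turn -0.01 rows 2.482491219111078 0.0014253071088998692
```

{"op": "step_arm", "data": {
  "plan": [
    [[1,1,41,0,-1],[1,1,82,0,-1],[1,1,103.5,0,-1],[31,1,103.5,0,-1],[61,1,103.5,0,-1],[81,1,103.5,0,-1],[81,1,103.5,0,-1],[81,1,103.5,0,-1]]
  ]
}}

```text
t: 6.6
eef_pos: [601.5, -102.0, 111.8]
tcp_rot: [-3.141, 0.001, 0.003]
ft_force: [0.1, 0.3, -2.5]
opening: 0.248
grip_force: 30.0
```

{"op": "step_arm", "data": {
  "plan": [
    [[0,0,0,0,-1],[0,0,0,0,-1],[2,0,0,0,-1],[4,0,0,0,-1],[6,0,0,0,-1],[6,0,0,0,-1],[6,0,0,0,-1]]
  ]
}}

```text
t: 7.18
eef_pos: [607.4, -103.6, 112.6]
tcp_rot: [3.142, -0.0, 0.001]
ft_force: [-0.4, 0.5, -2.2]
opening: 0.249
grip_force: 30.0
```

{"op": "step_arm", "data": {
  "plan": [
    [[0,0,2,0,-1],[1,0,2,0,-1],[2,0,2,0,-1],[3,0,2,0,-1],[4,0,2,0,-1],[4,0,2,0,-1],[4,0,2,0,-1]]
  ]
}}

```text
t: 7.77
eef_pos: [611.5, -103.5, 110.6]
tcp_rot: [3.142, -0.0, 0.001]
ft_force: [0.2, 0.3, -1.7]
opening: 0.248
grip_force: 30.0
```

{"op": "step_arm", "data": {
  "plan": [
    [[1,0,0,0,-1],[2,0,0,0,-1],[2,0,0,0,-1],[2,0,0,0,-1]]
  ]
}}

```text
t: 8.1
eef_pos: [613.5, -103.5, 110.6]
tcp_rot: [3.141, -0.0, 0.001]
ft_force: [-0.1, 0.1, -2.5]
opening: 0.253
grip_force: 30.0
```

{"op": "step_arm", "data": {
  "plan": [
    [[1,0,0,0,-1],[2,0,0,0,-1],[2,0,0,0,-1],[2,0,0,0,-1]]
  ]
}}

```text
t: 8.43
eef_pos: [615.2, -103.4, 110.4]
tcp_rot: [-3.141, 0.001, 0.001]
ft_force: [-1.2, 1.1, -1.7]
opening: 0.247
grip_force: 30.0
```

{"op": "step_arm", "data": {
  "plan": [
    [[1,0,0,0,-1],[1,0,0,0,-1],[1,0,0,0,-1]]
  ]
}}

```text
t: 8.68
eef_pos: [615.7, -103.4, 110.4]
tcp_rot: [-3.141, 0.002, 0.001]
ft_force: [-4.2, 1.3, -0.5]
opening: 0.251
grip_force: 30.0
```

{"op": "step_arm", "data": {
  "plan": [
    [[0,-1,0,0,-1],[0,-1.5,0,0,-1],[0,-1.5,0,0,-1]]
  ]
}}

```text
t: 8.93
eef_pos: [615.8, -102.3, 110.4]
tcp_rot: [3.141, 0.002, 0.0]
ft_force: [-4.3, -1.1, -1.6]
opening: 0.25
grip_force: 30.0
```

{"op": "step_arm", "data": {
  "plan": [
    [[0,-1,0,0,-1],[0,-1.5,0,0,-1],[0,-1.5,0,0,-1]]
  ]
}}

```text
t: 9.18
eef_pos: [616.8, -100.5, 110.7]
tcp_rot: [3.141, -0.001, 0.001]
ft_force: [-0.9, 0.9, -2.3]
opening: 0.253
grip_force: 30.0
```

{"op": "step_arm", "data": {
  "plan": [
    [[1,0,0,0,-1],[2,0,0,0,-1],[2,0,0,0,-1],[2,0,0,0,-1]]
  ]
}}

```text
t: 9.52
eef_pos: [618.7, -100.5, 110.7]
tcp_rot: [3.141, -0.001, 0.001]
ft_force: [0.4, 1.2, -1.0]
opening: 0.251
grip_force: 30.0
```

{"op": "step_arm", "data": {
  "plan": [
    [[1,0,0,0,-1],[2,0,0,0,-1],[2,0,0,0,-1],[2,0,0,0,-1]]
  ]
}}

```text
t: 9.85
eef_pos: [620.5, -100.5, 110.6]
tcp_rot: [3.141, -0.0, 0.001]
ft_force: [1.1, 0.6, -1.6]
opening: 0.251
grip_force: 30.0
```

In the slots. Continuing inwards toward the button and the face.

{"op": "step_arm", "data": {
  "plan": [
    [[1,0,0,0,-1],[2,0,0,0,-1],[2,0,0,0,-1],[2,0,0,0,-1]]
  ]
}}

```text
t: 10.18
eef_pos: [622.5, -100.5, 110.6]
tcp_rot: [3.142, -0.0, 0.001]
ft_force: [-0.5, 0.1, -1.7]
opening: 0.251
grip_force: 30.0
```

{"op": "step_arm", "data": {
  "plan": [
    [[1,0,0,0,-1],[2,0,0,0,-1],[2,0,0,0,-1],[2,0,0,0,-1]]
  ]
}}

```text
t: 10.52
eef_pos: [624.1, -100.5, 110.5]
tcp_rot: [-3.142, 0.001, 0.001]
ft_force: [-3.6, 1.4, -1.8]
opening: 0.252
grip_force: 30.0
```

{"op": "step_arm", "data": {
  "plan": [
    [[1,0,0,0,-1],[1,0,0,0,-1],[1,0,0,0,-1]]
  ]
}}

```text
t: 10.77
eef_pos: [625.2, -100.5, 110.5]
tcp_rot: [-3.142, 0.001, 0.001]
ft_force: [-4.6, 0.9, -0.2]
opening: 0.25
grip_force: 30.0
```

{"op": "step_arm", "data": {
  "plan": [
    [[1,0,0,0,-1],[1.5,0,0,0,-1],[1.5,0,0,0,-1]]
  ]
}}

```text
t: 11.02
eef_pos: [626.8, -100.5, 110.5]
tcp_rot: [-3.142, 0.001, 0.001]
ft_force: [-6.0, 0.5, -0.3]
opening: 0.251
grip_force: 30.0
```

{"op": "step_arm", "data": {
  "plan": [
    [[1,0,0,0,-1],[1,0,0,0,-1],[1,0,0,0,-1]]
  ]
}}

```text
t: 11.27
eef_pos: [627.3, -100.5, 110.5]
tcp_rot: [-3.141, 0.002, 0.001]
ft_force: [-7.4, 0.5, 0.7]
opening: 0.251
grip_force: 30.0
```

{"op": "step_arm", "data": {
  "plan": [
    [[1,0,0,0,-1],[1,0,0,0,-1],[1,0,0,0,-1]]
  ]
}}

```text
t: 11.52
eef_pos: [627.7, -100.5, 110.6]
tcp_rot: [-3.141, 0.003, 0.001]
ft_force: [-10.3, 0.1, 3.5]
opening: 0.254
grip_force: 30.0
```

{"op": "step_arm", "data": {
  "plan": [
    [[0,0,1,0,-1],[0,0,2,0,-1],[0,0,2,0,-1],[0,0,2,0,-1]]
  ]
}}

```text
t: 11.85
eef_pos: [627.6, -100.4, 108.4]
tcp_rot: [-3.141, 0.003, 0.001]
ft_force: [-10.3, 0.6, 1.8]
opening: 0.252
grip_force: 30.0
```

{"op": "step_arm", "data": {
  "plan": [
    [[0,0,1,0,-1],[0,0,2,0,-1],[0,0,2,0,-1],[0,0,2,0,-1]]
  ]
}}

```text
t: 12.18
eef_pos: [627.6, -100.4, 106.4]
tcp_rot: [-3.141, 0.003, 0.001]
ft_force: [-10.3, 0.4, 2.8]
opening: 0.249
grip_force: 30.0
```

Sliding down freely.

{"op": "step_arm", "data": {
  "plan": [
    [[0,0,1,0,-1],[0,0,2,0,-1],[0,0,2,0,-1],[0,0,2,0,-1]]
  ]
}}

```text
t: 12.52
eef_pos: [627.6, -100.4, 104.3]
tcp_rot: [-3.141, 0.003, 0.001]
ft_force: [-10.0, -0.3, 0.7]
opening: 0.249
grip_force: 30.0
```

{"op": "step_arm", "data": {
  "plan": [
    [[0,0,1,0,-1],[0,0,2,0,-1],[0,0,2,0,-1],[0,0,2,0,-1]]
  ]
}}

```text
t: 12.85
eef_pos: [627.5, -100.4, 102.0]
tcp_rot: [-3.141, 0.004, 0.001]
ft_force: [-8.9, -0.1, -0.7]
opening: 0.249
grip_force: 30.0
```

{"op": "step_arm", "data": {
  "plan": [
    [[0,0,1,0,-1],[0,0,1.5,0,-1],[0,0,1.5,0,-1]]
  ]
}}

```text
t: 13.1
eef_pos: [627.5, -100.4, 100.5]
tcp_rot: [-3.141, 0.004, 0.001]
ft_force: [-9.3, -0.2, 0.1]
opening: 0.251
grip_force: 30.0
```

{"op": "step_arm", "data": {
  "plan": [
    [[0,0,1,0,-1],[0,0,1.5,0,-1],[0,0,1.5,0,-1]]
  ]
}}

```text
t: 13.35
eef_pos: [627.5, -100.4, 99.5]
tcp_rot: [-3.141, 0.004, 0.001]
ft_force: [-11.6, 1.2, 3.5]
opening: 0.248
grip_force: 30.0
```

{"op": "step_arm", "data": {
  "plan": [
    [[0,0,1,0,-1],[0,0,1,0,-1],[0,0,1,0,-1]]
  ]
}}

```text
t: 13.6
eef_pos: [627.5, -100.4, 98.6]
tcp_rot: [-3.141, 0.003, 0.001]
ft_force: [-11.2, 0.7, 5.0]
opening: 0.25
grip_force: 30.0
```

{"op": "step_arm", "data": {
  "plan": [
    [[0,0,1,0,-1],[0,0,1,0,-1],[0,0,1,0,-1]]
  ]
}}

```text
t: 13.85
eef_pos: [627.5, -100.4, 97.8]
tcp_rot: [-3.141, 0.003, 0.001]
ft_force: [-12.3, 0.9, 6.6]
opening: 0.252
grip_force: 30.0
```

{"op": "step_arm", "data": {
  "plan": [
    [[0,0,1,0,-1],[0,0,1,0,-1],[0,0,1,0,-1]]
  ]
}}

```text
t: 14.1
eef_pos: [627.6, -100.4, 97.6]
tcp_rot: [-3.141, 0.003, 0.001]
ft_force: [-16.2, 0.7, 14.1]
opening: 0.253
grip_force: 30.0
```

{"op": "step_arm", "data": {
  "plan": [
    [[0,0,1,0,-1],[0,0,1,0,-1],[0,0,1,0,-1]]
  ]
}}

```text
t: 14.35
eef_pos: [627.7, -100.5, 97.5]
tcp_rot: [3.142, 0.002, 0.001]
ft_force: [-17.8, 2.0, 21.0]
opening: 0.253
grip_force: 30.0
```

```bash
python3 -c "
from h import *
s=env.state();print(s['eef_pos'],s['ft_force'],s['moment'])
for n in('scene','side'): cv2.imwrite(f'pics/{n}4.png',env.read_camera(n))
"
```

```text
[ 627.74 -100.47   97.48] [-17.77   2.05  21.01] [0.43 3.11 0.04]
```

Hard stop at z≈97.5 after 13 mm of travel. I'll ease off, then tug gently upward to check that the button has caught.

{"op": "step_arm", "data": {
  "plan": [
    [[-1,0,-1,0,-1],[-2,0,-2,0,-1],[-2.5,0,-2.5,0,-1],[-2.5,0,-2.5,0,-1]]
  ]
}}

```text
t: 14.78
eef_pos: [626.7, -100.5, 98.1]
tcp_rot: [3.141, -0.001, 0.001]
ft_force: [-3.8, 0.9, 0.9]
opening: 0.249
grip_force: 30.0
```

{"op": "step_arm", "data": {
  "plan": [
    [[0,0,-1,0,-1],[0,0,-1.5,0,-1],[0,0,-1.5,0,-1],[0,0,-1.5,0,-1]]
  ]
}}

```text
t: 15.12
eef_pos: [626.6, -100.5, 99.5]
tcp_rot: [3.142, -0.0, 0.001]
ft_force: [-2.2, 1.5, -4.6]
opening: 0.25
grip_force: 30.0
```

{"op": "step_arm", "data": {
  "plan": [
    [[0,0,-1,0,-1],[0,0,-1.5,0,-1],[0,0,-1.5,0,-1],[0,0,-1.5,0,-1]]
  ]
}}

```text
t: 15.45
eef_pos: [626.3, -100.5, 100.6]
tcp_rot: [-3.142, 0.0, 0.001]
ft_force: [1.6, 0.7, -10.3]
opening: 0.254
grip_force: 30.0
```

The upward pull meets resistance, so the button is in its hole. I'll reseat the arm and release.

{"op": "step_arm", "data": {
  "plan": [
    [[0,0,1,0,-1],[0,0,2,0,-1],[0.5,0,3,0,-1],[0.5,0,4,0,-1],[0.5,0,4,0,-1]]
  ]
}}

```text
t: 15.87
eef_pos: [626.8, -100.6, 97.6]
tcp_rot: [3.141, -0.0, 0.001]
ft_force: [-4.8, 1.4, 2.5]
opening: 0.25
grip_force: 30.0
```

{"op": "step_arm", "data": {
  "plan": [
    [[0,0,-0.5,0,-0.3],[0,0,-0.5,0,-0.3],[0,0,-0.5,0,-0.3],[0,0,-0.5,0,-0.2],[0,0,-0.5,0,-0.2],[0,0,-0.5,0,-0.2],[0,0,-0.5,0,-0.2]]
  ]
}}

```text
t: 16.45
eef_pos: [627.0, -100.6, 97.5]
tcp_rot: [3.141, -0.0, 0.001]
ft_force: [-0.4, -0.4, -0.7]
opening: 0.396
grip_force: 0.0
```

{"op": "step_arm", "data": {
  "plan": [
    [[0,0,-15,0,0],[0,0,-45,0,0.5],[0,0,-85,0,1],[0,0,-125,0,1],[0,0,-150,0,1],[0,0,-150,0,1],[0,0,-150,0,1]]
  ]
}}

```text
t: 17.03
eef_pos: [627.2, -100.6, 248.9]
tcp_rot: [3.141, -0.003, 0.001]
ft_force: [0.2, -0.7, -0.6]
opening: 0.835
grip_force: 0.0
```

```bash
python3 -c "
from h import *
goto(437,-231,250,-1.3+1.5708)
c=env.get_calibration('wrist');im=env.read_camera('wrist');np.save('wC.npy',c);cv2.imwrite('pics/wC.png',im)
a=env.read_camera('scene');b=env.read_camera('side')
A=cv2.resize(a[140:245,235:345],None,fx=3.6,fy=3.6,interpolation=cv2.INTER_CUBIC);B=cv2.resize(b[140:245,255:365],None,fx=3.6,fy=3.6,interpolation=cv2.INTER_CUBIC)
cv2.imwrite('pics/x5.png',np.hstack([A,B]))
"
```

```text
t 17.03 delta [-190.27  130.29   -1.54] turn -15.48 rows 5.530164369611967 2.1614277791151086
```

View pics/x5.png

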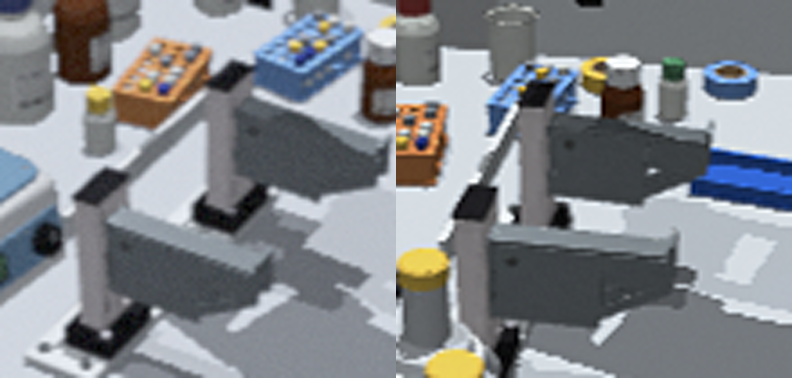

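Both arms hang level in their uprights at the same height. Next is the tray.

{"op": "step_arm", "data": {
  "plan": [
    [[-222,136,-52,8.6,1],[-222,136,-52,8.6,1],[-222,136,-52,8.6,1],[-222,136,-52,8.6,1],[-222,136,-52,8.6,1],[-222,136,-52,8.6,1],[-222,136,-52,8.6,1],[-222,136,-52,8.6,1]]
  ]
}}

```text
t: 17.85
eef_pos: [402.7, -238.0, 299.5]
tcp_rot: [3.142, 0.001, -0.153]
ft_force: [0.6, -0.0, 0.8]
opening: 1.0
grip_force: 0.0
```

{"op": "step_arm", "data": {
  "plan": [
    [[0,0,0,0,1],[0,0,0,0,1],[0,0,0,0,1]]
  ]
}}

```text
t: 18.1
eef_pos: [405.7, -236.1, 298.8]
tcp_rot: [-3.141, 0.001, -0.148]
ft_force: [-0.5, 0.4, 0.8]
opening: 1.0
grip_force: 0.0
```

```bash
cat > tr.py <<'E'
from h import *
c=env.get_calibration('wrist');im=env.read_camera('wrist');cv2.imwrite('pics/wD.png',im)
h=cv2.cvtColor(im,cv2.COLOR_BGR2HSV);m=cv2.inRange(h,(100,150,40),(125,255,255))
n,l,st,_=cv2.connectedComponentsWithStats(m);
i=1+np.argmax([s[4] for s in st[1:]]);print(st[i])
cs=cv2.findContours((l==i).astype(np.uint8),cv2.RETR_EXTERNAL,cv2.CHAIN_APPROX_NONE)[0][0][:,0]
P=np.array([onz(c,u,18)[:2] for u in cs]);r=cv2.minAreaRect(P.astype(np.float32));print(r);print(cv2.boxPoints(r))
v=im.copy();cv2.drawContours(v,[cs[:,None]],-1,(0,255,255),1);cv2.imwrite('pics/wDv.png',cv2.resize(v,None,fx=1.25,fy=1.25));goto(434,-235,100,-.15)
E
python3 tr.py
```

```text
[ 300   60   44  160 6426]
((435.92535400390625, -240.7416534423828), (63.201744079589844, 243.75340270996094), 81.53732299804688)
[[ 310.73 -254.06]
 [ 551.82 -289.93]
 [ 561.13 -227.42]
 [ 320.03 -191.55]]
t 18.15 delta [ 28.06  -5.11 198.82] turn 0.11 rows 4.816697339684163 0.015253574133649597
```

View pics/wDv.png

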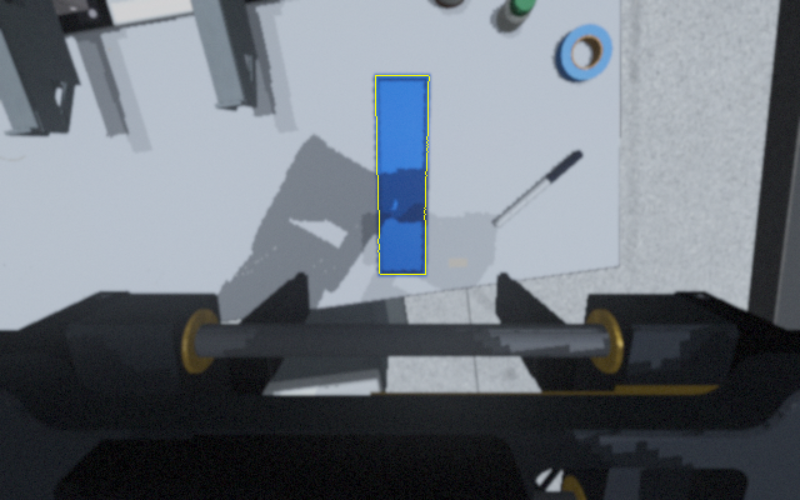

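The tray is fully outlined from (375,75) to (427,274), with its centre at (436,-241) and yaw -0.148. Its size is within a pixel of 250×66.

{"op": "step_arm", "data": {
  "plan": [
    [[30,0,40,0,1],[30,0,80,0,1],[30,0,120,0,1],[30,0,160,0,1],[30,0,200,0,1],[30,0,240,0,1],[30,0,255,0,1],[30,0,255,0,1]]
  ]
}}

```text
t: 18.82
eef_pos: [433.7, -239.5, 40.7]
tcp_rot: [-3.138, 0.006, -0.148]
ft_force: [-0.8, 0.0, -1.0]
opening: 1.003
grip_force: 0.0
```

{"op": "step_arm", "data": {
  "plan": [
    [[0,0,0,0,1],[0,0,0,0,1],[0,0,0,0,1]]
  ]
}}

```text
t: 19.07
eef_pos: [435.5, -241.4, 46.0]
tcp_rot: [3.14, -0.002, -0.149]
ft_force: [-0.6, 0.6, 0.3]
opening: 1.002
grip_force: 0.0
```

```bash
python3 -c "
from h import *
goto(436,-240.7,4,-.148)"
```

```text
t 19.07 delta [ 0.28 -0.84 41.99] turn -0.06 rows 1.0071148128489085 0.007904293474609634
```

{"op": "step_arm", "data": {
  "plan": [
    [[0,0,15,0,1],[0,0,30,0,1],[0,0,35,0,1],[0,0,35,0,1],[0,0,35,0,1],[0,0,35,0,1]]
  ]
}}

```text
t: 19.57
eef_pos: [435.1, -241.4, 10.6]
tcp_rot: [3.141, -0.001, -0.149]
ft_force: [-0.1, 0.7, -1.0]
opening: 1.003
grip_force: 0.0
```

{"op": "step_arm", "data": {
  "plan": [
    [[0,0,3,0,1],[0,0,6.5,0,1],[0,0,6.5,0,1],[0,0,6.5,0,0.6],[0,0,6.5,0,0.2],[0,0,6.5,0,-0.2],[0,0,6.5,0,-0.2],[0,0,6.5,0,-0.2]]
  ]
}}

```text
t: 20.23
eef_pos: [434.7, -241.2, 3.1]
tcp_rot: [3.141, -0.0, -0.149]
ft_force: [-0.1, 2.8, 0.5]
opening: 0.705
grip_force: 0.8
```

{"op": "step_arm", "data": {
  "plan": [
    [[0,0,0,0,-0.5],[0,0,0,0,-0.5],[0,0,0,0,-0.5],[0,0,0,0,-0.5],[0,0,0,0,-0.5],[0,0,0,0,-0.5]]
  ]
}}

```text
t: 20.73
eef_pos: [434.7, -241.2, 3.1]
tcp_rot: [3.142, -0.0, -0.149]
ft_force: [-0.8, 0.9, 2.0]
opening: 0.689
grip_force: 30.0
```

{"op": "step_arm", "data": {
  "plan": [
    [[0,0,-10,0,-0.5],[0,0,-30,0,-0.5],[0,0,-60,0,-0.5],[0,0,-90,0,-0.5],[0,0,-125,0,-0.5],[0,0,-160,0,-0.5],[0,0,-190,0,-0.5],[0,0,-210,0,-0.5]]
  ]
}}

```text
t: 21.4
eef_pos: [434.8, -241.2, 216.8]
tcp_rot: [3.14, -0.003, -0.149]
ft_force: [0.2, -0.1, -1.9]
opening: 0.69
grip_force: 30.0
```

{"op": "step_arm", "data": {
  "plan": [
    [[0,0,-5,0,-0.5],[0,0,-5,0,-0.5],[0,0,-5,0,-0.5]]
  ]
}}

```text
t: 21.65
eef_pos: [434.2, -240.8, 217.3]
tcp_rot: [-3.141, 0.001, -0.149]
ft_force: [-1.1, -0.2, -2.2]
opening: 0.691
grip_force: 30.0
```

```bash
python3 -c "
from h import *
goto(604,-6,215,1.5708)"
```

```text
t 21.65 delta [ 132.96 -257.47    2.24] turn -98.56 rows 6.949321383668389 13.76594619887335
```

{"op": "step_arm", "data": {
  "plan": [
    [[17,-32,2,-6,-0.5],[33,-64,2,-12,-0.5],[50,-96,2,-18,-0.5],[66,-128,2,-24,-0.5],[83,-161,2,-30,-0.5],[100,-193,2,-37,-0.5],[116,-225,2,-43,-0.5],[133,-257,2,-49,-0.5]]
  ]
}}

```text
t: 22.32
eef_pos: [604.5, -5.0, 213.6]
tcp_rot: [-3.139, 0.003, 0.711]
ft_force: [0.6, -0.9, -0.7]
opening: 0.696
grip_force: 30.0
```

{"op": "step_arm", "data": {
  "plan": [
    [[0,0,0,-6,-0.5],[0,0,0,-13,-0.5],[0,0,0,-20,-0.5],[0,0,0,-27,-0.5],[0,0,0,-34,-0.5],[0,0,0,-41,-0.5],[0,0,0,-47,-0.5],[0,0,0,-49.5,-0.5]]
  ]
}}

```text
t: 22.98
eef_pos: [603.7, -6.8, 213.5]
tcp_rot: [-3.138, -0.0, 1.576]
ft_force: [0.0, -1.0, -1.7]
opening: 0.689
grip_force: 30.0
```

{"op": "step_arm", "data": {
  "plan": [
    [[0,0,0,0,-0.5],[0,0,0,0,-0.5],[0,0,0,0,-0.5]]
  ]
}}

```text
t: 23.23
eef_pos: [604.2, -6.8, 214.9]
tcp_rot: [-3.14, -0.0, 1.568]
ft_force: [-0.1, 0.6, -1.7]
opening: 0.688
grip_force: 30.0
```

```bash
python3 -c "
from h import *
goto(605,-7,140,1.5708);print(env.state()['ft_force'])
a=env.read_camera('scene')
c=C['scene'];h=cv2.cvtColor(a,cv2.COLOR_BGR2HSV);m=cv2.inRange(h,(100,150,40),(125,255,255));m[350:]=0;print(cv2.connectedComponentsWithStats(m)[2])
cv2.imwrite('pics/s6.png',a)"
```

```text
t 23.23 delta [-0.19  0.99 74.88] turn -0.17 rows 1.795911861172784 0.023844126235391214
[-0.06  0.57 -1.69]
[[     0      0    640    400 254076]
 [   270    142     46     47   1084]
 [   319    142     17     20    151]
 [   121    211     11      9     64]
 [   142    229     34     34    602]
 [    78    331      1      1      1]
 [    76    333      3      1      3]
 [    75    335      4      4      7]
 [    80    334      1      1      1]
 [    80    336      1      1      1]
 [    72    338      2      2      3]
 [    71    341      3      4      5]
 [    76    340      2      2      2]]
```

{"op": "step_arm", "data": {
  "plan": [
    [[0,0,15,0,-0.5],[0,0,35,0,-0.5],[0,0,55,0,-0.5],[0,0,68,0,-0.5],[0,0,74,0,-0.5],[0,0,75,0,-0.5],[0,0,75,0,-0.5],[0,0,75,0,-0.5]]
  ]
}}

```text
t: 23.95
eef_pos: [604.9, -6.8, 141.9]
tcp_rot: [3.14, 0.0, 1.569]
ft_force: [-0.3, 0.4, -2.1]
opening: 0.69
grip_force: 30.0
```

{"op": "step_arm", "data": {
  "plan": [
    [[0,0,1,0,-0.5],[0,0,2,0,-0.5],[0,0,3,0,-0.5],[0,0,4,0,-0.5],[0,0,4,0,-0.5]]
  ]
}}

```text
t: 24.37
eef_pos: [604.4, -6.8, 137.0]
tcp_rot: [-3.142, 0.0, 1.57]
ft_force: [-0.6, 0.1, -0.7]
opening: 0.69
grip_force: 30.0
```

{"op": "step_arm", "data": {
  "plan": [
    [[0,0,1,0,-0.5],[0,0,2,0,-0.5],[0,0,2,0,-0.5],[0,0,2,0,-0.5]]
  ]
}}

```text
t: 24.7
eef_pos: [604.4, -6.8, 135.0]
tcp_rot: [-3.141, 0.0, 1.57]
ft_force: [0.5, -0.6, -1.1]
opening: 0.688
grip_force: 30.0
```

{"op": "step_arm", "data": {
  "plan": [
    [[0,0,0.5,0,-0.5],[0,0,1,0,-0.5],[0,0,1,0,-0.5],[0,0,1,0,-0.5]]
  ]
}}

```text
t: 25.03
eef_pos: [604.4, -6.8, 134.0]
tcp_rot: [-3.142, 0.0, 1.57]
ft_force: [0.3, 0.6, -1.4]
opening: 0.692
grip_force: 30.0
```

{"op": "step_arm", "data": {
  "plan": [
    [[0,0,0.5,0,-0.5],[0,0,1,0,-0.5],[0,0,1,0,-0.5],[0,0,1,0,-0.5]]
  ]
}}

```text
t: 25.37
eef_pos: [604.5, -6.8, 133.1]
tcp_rot: [3.142, 0.0, 1.57]
ft_force: [-0.2, 0.1, -1.2]
opening: 0.689
grip_force: 30.0
```

{"op": "step_arm", "data": {
  "plan": [
    [[0,0,0.5,0,-0.5],[0,0,1,0,-0.5],[0,0,1,0,-0.5],[0,0,1,0,-0.5]]
  ]
}}

```text
t: 25.7
eef_pos: [604.5, -6.9, 132.3]
tcp_rot: [3.141, 0.0, 1.57]
ft_force: [-0.1, -1.9, 1.2]
opening: 0.687
grip_force: 30.0
```

{"op": "step_arm", "data": {
  "plan": [
    [[0,0,0.5,0,-0.5],[0,0,1,0,-0.5],[0,0,1,0,-0.5],[0,0,1,0,-0.5]]
  ]
}}

```text
t: 26.03
eef_pos: [604.6, -7.0, 132.0]
tcp_rot: [3.141, 0.0, 1.57]
ft_force: [-2.8, -1.5, 10.2]
opening: 0.692
grip_force: 30.0
```

{"op": "step_arm", "data": {
  "plan": [
    [[0,0,0.5,0,-0.5],[0,0,1,0,-0.5],[0,0,1,0,-0.5],[0,0,1,0,-0.5]]
  ]
}}

```text
t: 26.37
eef_pos: [604.6, -6.9, 131.9]
tcp_rot: [3.14, 0.001, 1.57]
ft_force: [-6.4, -1.4, 19.3]
opening: 0.695
grip_force: 30.0
```

Both arms now carry it. I'll ease off, then open the fingers.

{"op": "step_arm", "data": {
  "plan": [
    [[0,0,-1,0,-0.5],[0,0,-1.8,0,-0.5],[0,0,-1.8,0,-0.5],[0,0,-1.8,0,0.5],[0,0,-1.8,0,0.7],[0,0,-1.8,0,0.7],[0,0,-1.8,0,0.8],[0,0,-1.8,0,0.8]]
  ]
}}

```text
t: 27.03
eef_pos: [604.4, -6.7, 131.7]
tcp_rot: [-3.141, -0.0, 1.57]
ft_force: [-0.6, -0.1, -0.1]
opening: 0.887
grip_force: 0.0
```

{"op": "step_arm", "data": {
  "plan": [
    [[0,0,0,0,0.8],[0,0,0,0,0.8],[0,0,-10,0,0.8],[0,0,-30,0,0.8],[0,0,-60,0,0.8],[0,0,-100,0,0.8],[0,0,-130,0,0.8],[0,0,-130,0,0.8]]
  ]
}}

```text
t: 27.7
eef_pos: [606.3, -6.9, 269.1]
tcp_rot: [3.132, 0.001, 1.57]
ft_force: [0.3, -0.1, 0.3]
opening: 0.902
grip_force: 0.0
```

{"op": "step_arm", "data": {
  "plan": [
    [[-40,0,-40,0,0.8],[-80,0,-60,0,0.8],[-80,0,-60,0,0.8],[-80,0,-60,0,0.8]]
  ]
}}

```text
t: 28.03
eef_pos: [604.7, -89.7, 324.2]
tcp_rot: [3.138, 0.001, 1.567]
ft_force: [0.6, -0.1, 0.8]
opening: 0.902
grip_force: 0.0
```

```bash
cat > tr2.py <<'E'
from h import *
def f(name,z):
    c=env.get_calibration(name);im=env.read_camera(name)
    h=cv2.cvtColor(im,cv2.COLOR_BGR2HSV);m=cv2.inRange(h,(100,150,40),(125,255,255))
    n,l,st,_=cv2.connectedComponentsWithStats(m)
    for i in range(1,n):
        if st[i][4]>700:
            cs=cv2.findContours((l==i).astype(np.uint8),cv2.RETR_EXTERNAL,cv2.CHAIN_APPROX_NONE)[0][0][:,0]
            P=np.array([onz(c,u,z)[:2] for u in cs]);r=cv2.minAreaRect(P.astype(np.float32));print(name,st[i],r)
    cv2.imwrite(f'pics/{name}7.png',im)
for n in('wrist','scene','side'): f(n,148)
s=env.state();print(s['t'],s['eef_pos'],s['ft_force'],s['opening'])
E
python3 tr2.py
```

```text
wrist [  290     0    61   209 11507] ((603.5714111328125, -12.785194396972656), (230.955810546875, 65.92069244384766), 89.8497543334961)
scene [ 271  161   65   55 1447] ((596.372802734375, 5.5428619384765625), (74.8875732421875, 264.9348449707031), 0.19042006134986877)
scene [ 200  375  103   25 1279] ((367.3728332519531, 593.3687744140625), (172.31272888183594, 47.37828063964844), 29.14199447631836)
side [ 291  164   40   50 1239] ((601.6954345703125, 14.573287963867188), (68.2168960571289, 269.4575500488281), 0.05931214988231659)
side [ 198  233   49   44 1005] ((731.2481689453125, 328.33056640625), (87.25712585449219, 136.0447998046875), 23.976346969604492)
28.1833 [603.96 -86.19 320.97] [-0.15 -0.02 -1.03] 0.9008922382924109
```

```bash
python3 -c "
from cell import env
print(env.job_done())"
```

```text
the job is handed in; nothing more can be done
None
```

The job is handed in at about 28 s with no result reported back: the arm is seated in the bare upright, with the button catch checked by a gentle upward tug, and the tray lies square across both arms.

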